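# Drive a stopper home with the hand-lever bottle press

## Robot

A 6-joint arm with a two-finger parallel gripper is mounted at the origin on the work surface. World frame = base frame: x ahead of the robot, y to its left, z up, the work surface at z = 0. Lengths are in mm, angles in rad, forces in N, time in s.
With the tool pointing down it reaches from about 400 to 925 mm from the base axis. Payload 12.5 kg.
Tool frame: the origin (TCP) lies at the very end of the fingers, on their centre line; the grasp point (between the pads) lies 19 mm behind it; z points along the fingers, y is the direction in which the jaws open and shut (so a half turn about z gives the same grasp; the last joint's range is limited). The gripper opens to 95 mm and grips with 3 to 60 N. Pads are 20 mm wide; open, the fingers measure 119 mm over their backs; the gripper's body (75 mm by 180 mm) begins 59 mm behind the grasp point.
Start: joints at [1.166, 0.491, 1.559, -0, 1.092, -0.106], TCP at [183.966, 597.33, 214.661] pointing down, gripper open.
Joint ranges: [-3.1, 3.1], [-0.84, 2.19], [0.05, 2.79], [-1.13, 4.28], [0.06, 2.93], [-2.69, 2.69]. Speed limits (rad/s): [2.22, 2.22, 2.79, 3.14, 3.14, 3.14].

## Interface

Orientations are given as [roll, pitch, yaw] about the fixed x, y, z axes, in that order (R = Rz(yaw) Ry(pitch) Rx(roll)).
In Python, from cell import env gives the robot as it stands.
- The arm moves only by the shell command python3 -m pendant 'ROWS'. ROWS is JSON, a list that holds one entry, the list of rows, each a list of 5 numbers: the opening, from 0 (shut) to 1 (fully open), then the shift along the tool's x, y, z in m, then the turn about the tool's z in rad. A call has exactly 8 rows; each row is the pose to reach, as a shift and turn from the pose commanded when the call began, along the tool's axes at that moment; what a row does not reach only later rows make up. A row lasts 1/10 s, in which the tool goes at most 50 mm and 8.59 degrees, less where a joint would pass 70% of its speed; a pose out of reach is approached as far as the arm can. A call with a gripper value outside its range is refused whole. The fingers move at their own pace and stop on an object; the grip force is fixed at half the most. Time passes only in rows, so rows that repeat a pose let the fingers close, or fill a call up. It gives the time, the measured TCP pose, the force and the opening at its end, in the units of the state.
- env.state(): the state, without advancing time (a new reading comes with each control period).
- env.read_camera(name): name is "scene" or "top" or "wrist"; returns a dict with "image" (420x560x3 uint8, blue, green, red), "range_z" (420x560 float32, mm along the optical axis (not along the pixel's ray), 0 where there is no reading), "fx", "fy", "cx", "cy" (pixels), "rvec" (rotation vector, rad) and "tvec" (3), from world to camera coordinates, as OpenCV has them; the wrist camera has in their place "tool_from_camera" (4x4, takes a point from camera to tool coordinates, whose origin is the TCP and whose axes are the flange's). Camera axes: x right, y down, z forward; pixel columns grow to the right and rows downward; lengths in mm; the calibration is good to about 2 mm. A picture is of the moment at which its call begins: read the wrist's pose just before it.
- env.job_done(): hands the job in, once; it reports no verdict.
The state is a dict: "t": time; "joints": joint angles; "qvel": joint speeds; "tau": joint torques, N m; "eef_pos": TCP position; "tcp_rot": TCP orientation; "ft_force": force on the tool from outside, world axes, zero at the start; "moment": the same for the moment, N m; "opening": opening from 0.0 (shut) to 1.0 (fully open).
Only numpy, scipy, OpenCV 4.12 (cv2) and the standard library are available. Lean on these libraries where they do the work, as an engineer would, in place of code of your own. Each camera call takes 0.05 s, during which the arm holds its last target. There are 200 camera calls.

## Task

Two hand-lever stopper presses stand on the bench and one of them has a bottle waiting under its ram, with the stopper only started in the neck. Swing that press's lever down to its stop so that the stopper is driven fully home, then let the lever come back up to rest; the bottle stays upright in its seat. Leave the lever of the other, empty press alone.

Things in the scene. Friction and masses are not known exactly. Their poses are not given: they have to be found in the camera images.
- grip (a point): centre of the black rubber bar (26 mm thick, level, 100 mm long over its steel collars, middle 54 mm free) at the lever's front end, on the press with the bottle; 306 mm above the table, 136 at the stop. y runs along the bar; lever up: x is level, towards the press's back, z up; the frame swings with the lever. In it the hinge line (along y) is 245 mm along +x, 50 mm along -z
- lever (a joint): lever of the press with the bottle, rad: 0 is up at rest, grows as the grip goes down, 0.70 at the stop. A spring returns it when let go: about 4 N at the grip to start it, 10 to 15 N at the stop. It moves the ram down 63 mm per rad. Two side bars, 68 mm apart, join grip and hinge
- stopper_top (a point): centre of the top of the stopper (wooden head 31 mm wide, 12 mm thick, on a cork shank) in the loaded bottle, under the ram, 180 mm behind the raised grip. 146 mm above the table at the start (14 mm proud), 132 when home; it stays where pushed. The bottle (green glass, 52 mm wide, 100 mm high) stands loose in a ring on the press's base
- lever2 (a joint): lever of the other press, which holds no bottle, rad: 0 is up at rest, 0.70 at the stop. The presses are alike: grey, base 210 x 140 mm, column at the back, front towards the robot, turned up to 20 degrees; one stands left and one right of the robot's middle line, both raised grips equally high (pass above 340 mm); the overhead guide begins 158 mm behind the raised grip
There are look-alikes about, which are no part of the job. What is shaped like the part that bears stopper_top but orange is not meant.

How it is judged:
By the outcome, as a careful person would: the job done as asked, in the order asked, and still so for the second after the job is handed in, with the robot touching nothing.
It also fails if it takes over 38 s, if anything falls off the work surface, if the arm or the gripper's body presses on something with over 40 N, if the wrist force passes 120 N, or if a joint passes its speed limit or range.

## Working session

There is one attempt and no reset: what is moved stays moved. The work goes in short steps, Python scripts to look and compute and a shell command to move; the robot and the scene stay as the last step left them, time stands still between calls to the robot, and variables do not carry over. Pictures are saved under pics/ and viewed, about 8 in all and at most 12, crops included, and the job is handed in when it is done.

```bash
ls; mkdir -p pics; cat > h.py <<'E'
import numpy as np, cv2
from scipy.spatial.transform import Rotation as R
from cell import env
def cam(n):
    s=env.state(); c=env.read_camera(n); c['s']=s
    if n=='wrist':
        T=np.eye(4); T[:3,:3]=R.from_euler('xyz',s['tcp_rot']).as_matrix(); T[:3,3]=s['eef_pos']
        c['T']=T@np.array(c['tool_from_camera'])
    else:
        M=np.eye(4); M[:3,:3]=R.from_rotvec(np.ravel(c['rvec'])).as_matrix(); M[:3,3]=np.ravel(c['tvec']); c['T']=np.linalg.inv(M)
    return c
def pts(c):
    z=c['range_z'].astype(float); v,u=np.indices(z.shape)
    P=np.stack([(u-c['cx'])/c['fx']*z,(v-c['cy'])/c['fy']*z,z],-1)@c['T'][:3,:3].T+c['T'][:3,3]
    P[z==0]=np.nan; return P
E
python3 - <<'E'
from h import *
a=cam('scene');b=cam('top')
cv2.imwrite('pics/s.png',a['image']);cv2.imwrite('pics/t.png',b['image'])
np.save('ps.npy',pts(a));np.save('pt.npy',pts(b))
print(env.state())
E
```

```text
pics
{'t': 0.1, 'joints': array([ 1.16642056e+00,  4.91531749e-01,  1.55937937e+00,  7.30442135e-07,
        1.09166576e+00, -1.05560147e-01]), 'qvel': array([-0.00013432, -0.0023915 , -0.00101047, -0.00028216,  0.00089695,
        0.00190609]), 'tau': array([ 2.73419777e-03, -6.13625479e+01, -2.58604449e+01,  6.94565987e-02,
        4.69378126e-02, -2.12456638e-05]), 'eef_pos': array([183.86784083, 597.13243636, 214.10314836]), 'tcp_rot': array([-3.14061398e+00, -1.04346310e-04,  2.84277665e+00]), 'ft_force': array([ 0.42371622, -0.8542281 ,  0.6005855 ]), 'moment': array([ 0.00906682, -0.00816415,  0.0018693 ]), 'opening': 1.0001499938395069}
```

View pics/s.png

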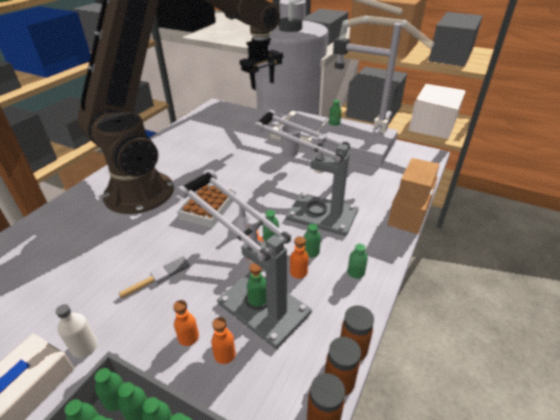

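View pics/t.png

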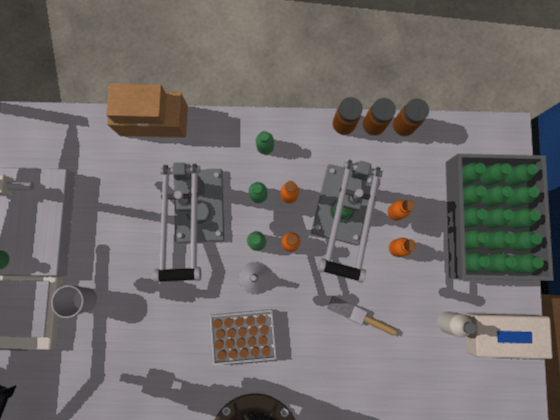

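The robot is at the bottom of the top view. The left press in the top view, with its grip at (178,274), has an empty seat at (200,212). The right press, with its grip at (343,270), has a green bottle at (343,210), which is also at (257,288) in the scene view. Loose green and orange bottles are look-alikes. I'll check with a crop and measure.

```bash
python3 - <<'E'
from h import *
t=cv2.imread('pics/t.png');s=cv2.imread('pics/s.png')
A=cv2.resize(t[150:300,290:400],None,fx=3.5,fy=3.5,interpolation=2);B=cv2.resize(s[170:350,170:320],None,fx=2.6,fy=2.6,interpolation=2)
h=max(A.shape[0],B.shape[0]);o=np.zeros((h,A.shape[1]+B.shape[1],3),np.uint8);o[:A.shape[0],:A.shape[1]]=A;o[:B.shape[0],A.shape[1]:]=B
cv2.imwrite('pics/c.png',o);print(o.shape)
P=np.load('pt.npy')
g=t.max(2)
for (u0,u1,v0,v1) in [(315,372,255,290),(150,205,262,288)]:
    q=P[v0:v1,u0:u1][(g[v0:v1,u0:u1]<45)];q=q[(q[:,2]>270)&(q[:,2]<330)]
    m=np.median(q,0);x=q[:,:2]-q[:,:2].mean(0);w,V=np.linalg.eigh(x.T@x)
    a=V[:,1]*np.sign(V[1,1]);pr=x@a
    print(len(q),m,q.mean(0),(q.min(0)+q.max(0))/2,np.degrees(np.arctan2(-a[0],a[1])),np.ptp(pr))
for uv in [(350,162),(378,172),(331,262),(361,270),(343,208),(360,195)]: print(uv,P[uv[1],uv[0]])
E
```

```text
(525, 775, 3)
372 [ 460.04959777 -189.37224821  317.67461386] [ 460.07604499 -189.52891923  317.18941545] [ 460.61832935 -189.21826744  315.7606121 ] -13.498497934200188 74.55214652250102
378 [441.95753783 167.38822077 317.65520015] [441.88624127 167.10303595 317.24978832] [441.85558788 167.76303521 314.53214684] 4.3847435418875165 74.8699978385622
(350, 162) [ 713.05296375 -214.44538002  264.88582886]
(378, 172) [ 689.43722311 -278.64771728  269.87319924]
(331, 262) [ 477.23401101 -166.25712828  309.94567201]
(361, 270) [ 461.54660903 -230.01178112  316.35949446]
(343, 208) [ 626.2440408  -219.77346351  121.53020613]
(360, 195) [ 630.23094738 -232.98027257  290.2843309 ]
```

View pics/c.png

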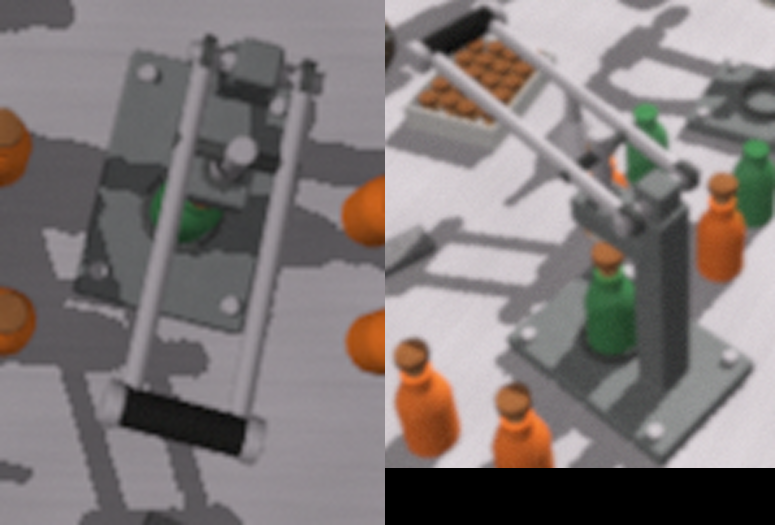

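```bash
python3 -m pendant '[[[0,0,0,-0.05,0],[0,0,0,-0.10,0],[0,0,0,-0.15,0],[0,0,0,-0.2,0],[0,-0.042,-0.029,-0.2,0],[0,-0.084,-0.058,-0.2,0],[0,-0.125,-0.087,-0.2,0],[0,-0.167,-0.115,-0.2,0]]]'
```

```text
t: 0.9
eef_pos: [308.5, 438.7, 414.5]
tcp_rot: [-3.141, -0.0, 2.843]
ft_force: [1.1, 0.6, 0.1]
opening: 0.386
```

```bash
python3 -m pendant '[[[0,-0.042,-0.029,0,0],[0,-0.084,-0.058,0,0],[0,-0.126,-0.087,0,0],[0,-0.168,-0.115,0,0],[0,-0.21,-0.144,0,0],[0,-0.253,-0.172,0,0],[0,-0.253,-0.2,0,0],[0,-0.248,-0.24,0,0]]]'; python3 - <<'E'
from h import *
s=env.state();M=R.from_euler('xyz',s['tcp_rot']).as_matrix()
print(M.T@(np.array([460.5,-189.5,400])-s['eef_pos']),s['joints'])
E
```

```text
t: 1.7
eef_pos: [475.3, 136.4, 413.3]
tcp_rot: [-3.141, -0.002, 2.842]
ft_force: [0.6, -0.5, 0.6]
opening: 0.008
[ -82.19238253 -315.73941162   13.40457481] [ 1.45835138e-01  1.50018027e-01  1.54018320e+00  6.25702727e-05
  1.45353062e+00 -1.12508132e+00]
```

```bash
python3 -m pendant '[[[0,-0.012,-0.045,0,0],[0,-0.024,-0.09,0,0],[0,-0.036,-0.135,0,0],[0,-0.048,-0.18,0,0],[0,-0.06,-0.225,0,-0.02],[0,-0.07,-0.27,0,-0.04],[0,-0.082,-0.316,0.013,-0.064],[0,-0.082,-0.316,0.013,-0.064]]]'; python3 - <<'E'
from h import *
c=cam('wrist');cv2.imwrite('pics/w.png',c['image']);np.save('pw.npy',pts(c));s=c['s']
print(s['eef_pos'],s['tcp_rot'],s['joints'])
E
```

```text
t: 2.5
eef_pos: [458.8, -192.3, 399.5]
tcp_rot: [3.141, -0.003, 2.903]
ft_force: [0.2, 0.1, 0.1]
opening: 0.005
[ 458.79140656 -192.32049508  399.47480939] [ 3.14145931 -0.00323484  2.90288186] [-5.29358817e-01  1.61160207e-01  1.56094058e+00 -8.08122123e-04
  1.42262929e+00 -1.86132358e+00]
```

View pics/w.png

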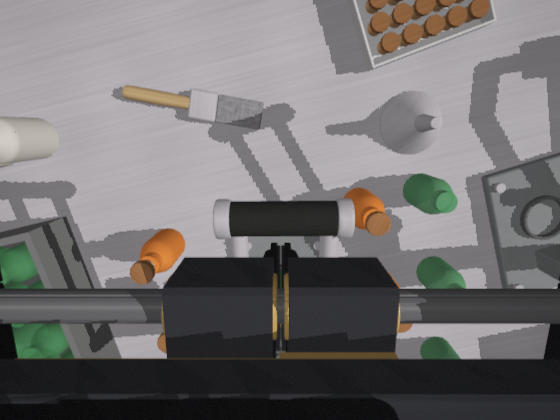

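The wrist view shows the black bar level at (284,218), with the finger tips at about (282,262). I'll refine the grip position from this view.

```bash
python3 - <<'E'
from h import *
P=np.load('pw.npy');im=cv2.imread('pics/w.png').max(2)
m=im[200:236,225:345]<50;q=P[200:236,225:345][m];q=q[(q[:,2]>285)&(q[:,2]<330)]
print(len(q),np.median(q,0),(np.percentile(q,2,axis=0)+np.percentile(q,98,axis=0))/2, np.percentile(q[:,2],98))
top=q[q[:,2]>np.percentile(q[:,2],98)-2];x=top[:,:2]-top.mean(0)[:2];w,V=np.linalg.eigh(x.T@x);a=V[:,1]*np.sign(V[1,1])
g=np.array([np.nan]);print(top.mean(0),np.degrees(np.arctan2(-a[0],a[1])))
for src in [top.mean(0)]:
    s=env.state();M=R.from_euler('xyz',s['tcp_rot']).as_matrix();th=np.radians(-13.3);X=np.array([np.cos(th),np.sin(th),0])
    g=np.array([src[0],src[1],306.])
    h=g+245*X-[0,0,50]
    for q in [0,.1,.2,.3,.4,.5,.6,.7,.73]:
        b=.2014-q; p=h-250.05*np.cos(b)*X+[0,0,250.05*np.sin(b)+13]
        print(q,p.round(1),(M.T@(p-s['eef_pos'])).round(1))
E
```

```text
3658 [ 456.3339161  -190.15210811  317.89128318] [ 457.18186046 -190.19972154  314.13412171] 320.42344987831234
[ 459.1493965  -190.93953959  319.35958381] -13.253753736806225
0 [ 459.2 -190.9  319. ] [-0.5 -0.8 81.3]
0.1 [ 455.5 -190.1  294.3] [  3.2  -0.8 106. ]
0.2 [ 454.2 -189.8  269.4] [  4.5  -0.8 131. ]
0.3 [ 455.4 -190.1  244.4] [  3.2  -0.8 155.9]
0.4 [ 459.  -190.9  219.7] [ -0.6  -0.8 180.6]
0.5 [ 465.  -192.3  195.4] [ -6.8  -0.8 204.9]
0.6 [ 473.3 -194.3  171.9] [-15.4  -0.8 228.3]
0.7 [ 483.9 -196.8  149.4] [-26.3  -0.7 250.8]
0.73 [ 487.4 -197.6  142.9] [-30.   -0.7 257.3]
```

```bash
python3 -m pendant '[[[0,0,0,0.04,0],[0,0,0,0.065,0],[0,0,0,0.075,0],[0,0,0,0.081,0],[0,0.001,0,0.088,0],[0,0.002,0,0.097,0],[0,0.003,0,0.106,0],[0,0.003,0,0.106,0]]]'; python3 -m pendant '[[[0,0.001,0,0.010,0],[0,0.001,0,0.020,0],[0,0.001,0,0.030,0],[0,0,0,0.040,0],[0,0,0,0.050,0],[0,-0.001,0,0.058,0],[0,-0.003,0,0.067,0],[0,-0.004,0,0.075,0]]]'
```

```text
t: 3.35
eef_pos: [456.5, -187.2, 295.3]
tcp_rot: [3.141, -0.0, 2.907]
ft_force: [-3.5, 1.3, 5.8]
opening: 0.002
t: 4.15
eef_pos: [460.7, -188.5, 220.7]
tcp_rot: [-3.141, 0.0, 2.907]
ft_force: [-4.0, 0.5, 5.4]
opening: 0.003
```

```bash
python3 -m pendant '[[[0,-0.002,0,0.008,0],[0,-0.004,0,0.016,0],[0,-0.006,0,0.024,0],[0,-0.009,0,0.032,0],[0,-0.012,0,0.040,0],[0,-0.015,0,0.048,0],[0,-0.019,0,0.056,0],[0,-0.022,0,0.063,0]]]'
```

```text
t: 4.95
eef_pos: [481.8, -193.5, 157.8]
tcp_rot: [-3.142, -0.001, 2.907]
ft_force: [-7.1, 2.2, 9.1]
opening: 0.006
```

```bash
python3 -m pendant '[[[0,-0.001,0,0.002,0],[0,-0.002,0,0.004,0],[0,-0.003,0,0.006,0],[0,-0.004,0,0.008,0],[0,-0.005,0,0.009,0],[0,-0.005,0,0.010,0],[0,-0.005,0,0.011,0],[0,-0.005,0,0.011,0]]]'
```

```text
t: 5.75
eef_pos: [485.6, -194.4, 149.3]
tcp_rot: [-3.141, -0.002, 2.907]
ft_force: [-19.9, 4.7, 40.2]
opening: 0.004
```

```bash
python3 - <<'E'
from h import *
a=cam('scene');w=cam('wrist')
P=pts(a)
A=cv2.resize(a['image'][170:350,170:320],None,fx=2.6,fy=2.6,interpolation=2);B=cv2.resize(w['image'],(400,300))
o=np.zeros((468,790,3),np.uint8);o[:,:390]=A;o[:300,390:]=B
cv2.imwrite('pics/d.png',o)
print(env.state()['ft_force'])
E
```

```text
[-20.53110918   5.42285724  41.29293163]
```

View pics/d.png

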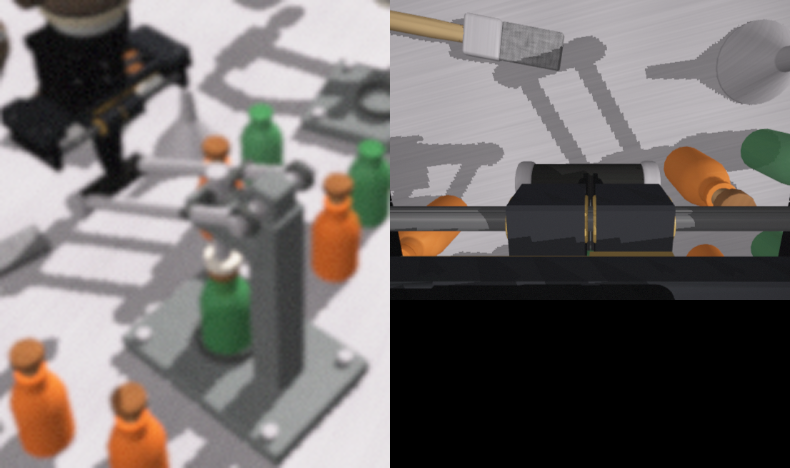

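The ram is down on the stopper, the TCP is at the predicted stop height, and the force has risen to 40 N. I'll press a little more to confirm this is the hard stop.

```bash
python3 -m pendant '[[[0,-0.001,0,0.001,0],[0,-0.001,0,0.002,0],[0,-0.001,0,0.003,0],[0,-0.001,0,0.004,0],[0,-0.001,0,0.004,0],[0,-0.001,0,0.004,0],[0,-0.001,0,0.004,0],[0,-0.001,0,0.004,0]]]'
```

```text
t: 6.65
eef_pos: [486.3, -194.6, 147.8]
tcp_rot: [-3.141, -0.0, 2.908]
ft_force: [-30.8, 9.4, 71.4]
opening: 0.003
```

It is against the stop: the force rose 30 N for 1.5 mm of motion. Now I'll let the lever up slowly, following the arc.

```bash
python3 -m pendant '[[[0,0.003,0,-0.006,0],[0,0.007,0,-0.014,0],[0,0.012,0,-0.026,0],[0,0.016,0,-0.038,0],[0,0.0205,0,-0.050,0],[0,0.024,0,-0.062,0],[0,0.027,0,-0.074,0],[0,0.029,0,-0.086,0]]]'; python3 -m pendant '[[[0,0.002,0,-0.013,0],[0,0.003,0,-0.026,0],[0,0.003,0,-0.038,0],[0,0.003,0,-0.050,0],[0,0.002,0,-0.062,0],[0,0,0,-0.074,0],[0,-0.002,0,-0.087,0],[0,-0.002,0,-0.095,0]]]';  python3 -m pendant '[[[0,0,0,-0.02,0],[0,0,0,-0.05,0],[0,0,0,-0.08,0],[0,0.02,0,-0.11,0],[0,0.05,0,-0.12,0],[0,0.05,0,-0.12,0],[0,0.05,0,-0.12,0],[0,0.05,0,-0.12,0]]]'
python3 - <<'E'
from h import *
a=cam('scene');t=cam('top')
A=cv2.resize(a['image'][170:350,170:320],None,fx=2.6,fy=2.6,interpolation=2);B=cv2.resize(t['image'][90:310,130:430],(400,293))
o=np.zeros((468,790,3),np.uint8);o[:,:390]=A;o[:293,390:]=B
cv2.imwrite('pics/e.png',o)
P=pts(t);P0=np.load('pt.npy')
for uv in [(343,270),(178,274),(350,162),(331,262)]: print(uv,P0[uv[1],uv[0]],P[uv[1],uv[0]])
# stopper in scene: brown head pixels on the bottle under the ram, before/after
s0=np.load('ps.npy');s1=pts(a);i0=cv2.imread('pics/s.png')
for im,p in((i0,s0),(a['image'],s1)):
    hsv=cv2.cvtColor(im,cv2.COLOR_BGR2HSV);m=(hsv[...,0]<18)&(hsv[...,1]>90);m[:255]=0;m[285:]=0;m[:,:245]=0;m[:,272:]=0
    q=p[m];q=q[np.hypot(q[:,0]-635,q[:,1]+231)<40];print('stopper',len(q),np.median(q,0).round(),np.percentile(q[:,2],[5,95]).round())
E
```

```text
t: 7.45
eef_pos: [461.6, -188.9, 230.5]
tcp_rot: [-3.141, 0.006, 2.907]
ft_force: [4.5, -0.1, 4.8]
opening: 0.005
t: 8.25
eef_pos: [461.7, -188.6, 324.4]
tcp_rot: [3.142, -0.0, 2.907]
ft_force: [-1.0, 0.4, -0.6]
opening: 0.001
t: 9.05
eef_pos: [413.2, -177.0, 442.7]
tcp_rot: [3.141, -0.002, 2.907]
ft_force: [1.0, -0.4, 0.6]
opening: 0.003
(343, 270) [ 460.55821906 -191.35938986  316.45408193] [ 452.75491815 -125.88160967  755.80926011]
(178, 274) [442.97134582 162.25405206 320.11905775] [442.97280309 161.68088659 322.72282048]
(350, 162) [ 713.05296375 -214.44538002  264.88582886] [ 712.40824735 -214.04793336  267.30552065]
(331, 262) [ 477.23401101 -166.25712828  309.94567201] [ 477.21997123 -166.20801718  310.34803143]
stopper 103 [ 636. -237.  147.] [137. 150.]
stopper 110 [ 634. -233.  132.] [127. 135.]
```

View pics/e.png

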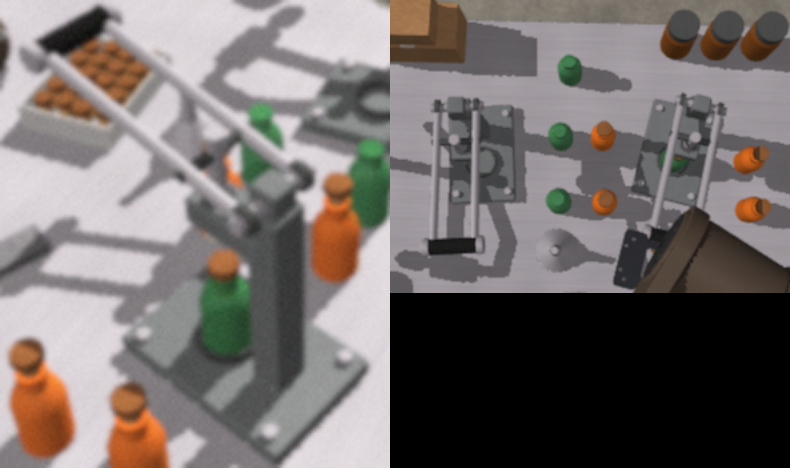

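The stopper top has gone from about 147 to 132 mm, so it is home. The bottle stands upright in its seat, the lever is back up, and the other lever hasn't moved. I'm handing in.

```bash
python3 -c "
from cell import env
print(env.job_done(), env.state()['t'])"
```

```text
the job is handed in; nothing more can be done
the job is handed in; nothing more can be done
```

I pressed the loaded (right-hand) press's lever down to its stop with closed fingertips. I then let the lever back up along its arc, lifted the arm clear and handed the job in shortly after t = 9 s.

My last checks before handing in:
- **Stop reached:** the fingertips got down to 148–149 mm, against about 149 mm expected. The wrist's vertical force rose from 9 N to 71 N there, about 78 N in all against the 120 N limit.
- **Stopper:** its top went from about 147 mm to 132 mm, which is the height given for fully home.
- **Bottle:** it still stood upright in its seat in the scene picture.
- **Levers:** the pressed lever was back up (a side-bar point at 310.3 mm, 309.9 before). The other press's grip stayed in place (323 mm against 320 before), which I take to be camera depth noise.
- **Robot:** the arm was clear of everything, and the wrist force was about 1 N.

No check failed.

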